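# Make up two sowing kits

### The job

Make up two sowing kits: stand both tall jars and one of the squat jars upright, side by side, on the floor of the round tin; put the other squat jar, standing upright, and the wooden dibber, lying flat, on the floor of the oblong tray. Do not tip any jar over, and leave the marker, the timer and the tumbler where they are.

Things in the scene. Friction and masses are not known exactly. Their poses are not given: they have to be found in the camera images.
- tall_jar_1_mid (a point): Amber glass jar with a long pale wooden stopper, standing upright at the start, 36 mm in diameter, the tall, slim kind, 90 mm tall in all: 60 mm of glass body (its top 4 mm a steel collar of 26 mm diameter), then the bare stopper, 18 mm in diameter and 30 mm tall, which is the place to grip it. The point lies on the jar's axis half-way up, 45 mm above its underside; z runs up the axis. About 0.12 kg. The other jar of this kind is exactly alike.
- tall_jar_2_mid (a point): Amber glass jar with a long pale wooden stopper, standing upright at the start, 36 mm in diameter, the tall, slim kind, 90 mm tall in all: 60 mm of glass body (its top 4 mm a steel collar of 26 mm diameter), then the bare stopper, 18 mm in diameter and 30 mm tall, which is the place to grip it. The point lies on the jar's axis half-way up, 45 mm above its underside; z runs up the axis. About 0.12 kg. The other jar of this kind is exactly alike.
- squat_jar_1_mid (a point): Amber glass jar with a long pale wooden stopper, standing upright at the start, 46 mm in diameter, the squat, wide kind, 58 mm tall in all: 28 mm of glass body (its top 4 mm a steel collar of 26 mm diameter), then the bare stopper, 18 mm in diameter and 30 mm tall, which is the place to grip it. The point lies on the jar's axis half-way up, 29 mm above its underside; z runs up the axis. About 0.12 kg. The other jar of this kind is exactly alike.
- squat_jar_2_mid (a point): Amber glass jar with a long pale wooden stopper, standing upright at the start, 46 mm in diameter, the squat, wide kind, 58 mm tall in all: 28 mm of glass body (its top 4 mm a steel collar of 26 mm diameter), then the bare stopper, 18 mm in diameter and 30 mm tall, which is the place to grip it. The point lies on the jar's axis half-way up, 29 mm above its underside; z runs up the axis. About 0.12 kg. The other jar of this kind is exactly alike.
- dibber_mid (a point): Turned wooden dibber (a tapered planting stick), 134 mm long, up to 26 mm thick, lying flat; to grip, it is 20 mm wide and 23 mm high all along. The point lies at its middle, 12 mm above its underside; its own y axis runs along its length, x across it, z up.
- round_tin: Shallow round steel tin, open on top, fixed to the worktop: inside diameter 114 mm, outside 128 mm at the rim, rim 26 mm above the worktop, floor 4 mm thick. Origin at the centre of its underside on the worktop, z up. Three jars fit only if none of them stands in the middle, so set each about 29 mm from the centre, evenly round it.
- oblong_tray: Low oblong wooden tray, open on top, fixed to the worktop: 160 mm along its own x, 190 mm along its own y, 22 mm high, walls and floor 5 mm thick. Origin at the centre of its underside on the worktop, z up.
- marker_mid (a point): Bystander: black and white marker pen, 135 mm long and 16 mm thick, lying flat behind the work; must stay where it is. The point lies at its middle, 8 mm above its underside.
- timer_mid (a point): Bystander: round red and white kitchen timer, 66 mm across and 43 mm high; must stay where it is. The point lies on its axis, 21 mm above its underside.
- tumbler_mid (a point): Bystander: drinking glass, 81 mm across and 92 mm high; must stay where it is. The point lies on its axis, half-way up.

How it is judged (in metres and radians):
At the end, for the whole second after the job is handed in: Both tall jars and one squat jar stand in the round tin, the other squat jar in the tray, within 7 degrees of upright and 6 mm of the floor in height; the dibber lies flat (within 6 degrees) on the tray's floor, its middle inside the walls; all five at rest (horizontal distance between each of tall_jar_1_mid, tall_jar_2_mid and round_tin below 0.042 m and z of tall_jar_1_mid in the frame of round_tin between 0.043 and 0.055 m and z of tall_jar_2_mid in the frame of round_tin between 0.043 and 0.055 m and ((horizontal distance between squat_jar_1_mid and round_tin below 0.042 m and z of squat_jar_1_mid in the frame of round_tin between 0.027 and 0.039 m and x of squat_jar_2_mid in the frame of oblong_tray between -0.055 and 0.055 m and y of squat_jar_2_mid in the frame of oblong_tray between -0.07 and 0.07 m and z of squat_jar_2_mid in the frame of oblong_tray between 0.028 and 0.04 m) or (horizontal distance between squat_jar_2_mid and round_tin below 0.042 m and z of squat_jar_2_mid in the frame of round_tin between 0.027 and 0.039 m and x of squat_jar_1_mid in the frame of oblong_tray between -0.055 and 0.055 m and y of squat_jar_1_mid in the frame of oblong_tray between -0.07 and 0.07 m and z of squat_jar_1_mid in the frame of oblong_tray between 0.028 and 0.04 m)) and x of dibber_mid in the frame of oblong_tray between -0.07 and 0.07 m and y of dibber_mid in the frame of oblong_tray between -0.085 and 0.085 m and z of dibber_mid in the frame of oblong_tray between 0.01 and 0.023 m and angle between dibber_mid's own y axis and vertical above 1.46 rad and angle between each of tall_jar_1_mid, tall_jar_2_mid, squat_jar_1_mid, squat_jar_2_mid's own z axis and vertical below 0.12 rad and linear speed of each of tall_jar_1, tall_jar_2, squat_jar_1, squat_jar_2, dibber below 0.02 m/s); the robot touches nothing.
It fails at once if a jar is tipped over (angle between any of tall_jar_1_mid, tall_jar_2_mid, squat_jar_1_mid, squat_jar_2_mid's own z axis and vertical above 0.7 rad).
It fails at once if the marker, the timer or the tumbler is moved by more than 25 mm (distance of any of marker_mid, timer_mid, tumbler_mid from where it was at the start of the episode above 0.025 m).
It also fails if it takes over 128 s, if anything falls off the work surface, if the arm or the gripper's body presses on something with over 40 N, if the wrist force passes 120 N, or if a joint passes its speed limit or range.

### The arm

A 6-joint arm with a two-finger parallel gripper is mounted at the origin on a cart in front of the work surface, level with it; the furniture and walls round the work are solid. World frame = base frame: x ahead of the robot, y to its left, z up, the work surface at z = 0. Lengths are in mm, angles in degrees, forces in N, time in s.
With the tool pointing down it reaches from about 350 to 775 mm from the base axis. Payload 7.3 kg.
Tool frame: the origin (TCP) lies on the centre line of the jaws, within the pads' length; the fingertips stand 19 mm ahead of it and the grasp point (between the pads) is the TCP; x points along the fingers, y is the direction in which the jaws open and shut, and the axes are right-handed (so a half turn about x gives the same grasp; the last joint's range is limited). The gripper opens to 92 mm and grips with 3 to 60 N. Pads are 19 mm wide; open, the fingers measure 130 mm over their backs; the gripper's body (75 mm by 190 mm) begins 47 mm behind the grasp point.
Start: joints at [-72.651, 19.595, 87.324, -0, 73.075, -8.365], TCP at [227.813, -473.016, 245.741] pointing down, gripper open.
Joint ranges: [-145.02, 145.02], [-44.19, 115.74], [2.07, 154.8], [-57.11, 237.11], [16.16, 152.29], [-177.93, 177.93]. Speed limits (degrees/s): [147.25, 147.25, 180, 180, 180, 180].

### API

Orientations are given as [roll, pitch, yaw] about the fixed x, y, z axes, in that order (R = Rz(yaw) Ry(pitch) Rx(roll)).
In Python, from cell import robot gives the robot as it stands.
- The arm moves only by the tool carry_out, never from a script. Its argument "series" is a list of rows, each a list of 5 numbers: the shift along the tool's x, y, z in cm, then the turn about the tool's x in rad, then the finger opening in cm, from 0 to 9.18. A call has 1 to 8 rows; each row shifts and turns the commanded pose from where the row before left it, along the tool's axes as they then stand; what a row does not reach is not made up. A row lasts 1/10 s, in which the tool goes at most 50 mm and 8.59 degrees, less where a joint would pass 70% of its speed; a pose out of reach is approached as far as the arm can. A call is refused whole if a number of a shift passes 5 or a number of a turn 0.15, either way. A call with a gripper value outside its range is refused whole. The fingers move at their own pace and stop on an object; "grip_force" is the grip in N (left out, the last holds). Time passes only in rows, so rows that do not move let the fingers close. It gives the time, the measured TCP pose, the force and the opening at its end, in the units of the state.
- robot.get_state(): the state, without advancing time (a new reading comes with each control period).
- robot.snapshot(name): name is "scene" or "top" or "wrist"; returns a dict with "image" (420x560x3 uint8, red, green, blue), "fx", "fy", "cx", "cy" (pixels), "k1" (the pictures are not rectified: a ray, as slopes to the right and down, at radius r is drawn at 1 + k1 r^2 times it, then the intrinsics apply), "R" (3x3) and "t" (3): a world point X has camera coordinates R X + t. Camera axes: x right, y down, z forward; pixel columns grow to the right and rows downward; lengths in mm; the calibration is good to about 2 mm. A picture is of the moment at which its call begins. There is no depth.
- robot.job_done(): hands the job in, once; it reports no verdict.
The state is a dict: "clock": time; "joint_pos": joint angles; "dq": joint speeds; "joint_efforts": joint torques, N m; "position": TCP position; "tcp_rot": TCP orientation; "contact_force": force on the tool from outside, world axes, zero at the start; "ft_torque": the same for the moment, N m; "finger_gap": opening from 0.0 (shut) to 1.0 (fully open).
Only numpy, scipy, OpenCV 4.12 (cv2) and the standard library are available. Lean on these libraries where they do the work, as an engineer would, in place of code of your own. Each camera call takes 0.05 s, during which the arm holds its last target. There are 200 camera calls.

## Working session

There is one attempt and no reset: what is moved stays moved. The work goes in short steps, Python scripts to look and compute and a tool call to move; the robot and the scene stay as the last step left them, time stands still between calls to the robot, and variables do not carry over. Pictures are saved under pics/ and viewed, about 12 in all and at most 16, crops included, and the job is handed in when it is done.

Besides the shell and the picture viewer there is one more tool, called after "Call:" by a JSON object that holds its "fn" and its "kwargs". carry_out: Moves the arm, as the interface text tells. Its arguments: {"type":"object","properties":{"series":{"type":"array","items":{"type":"array","items":{"type":"number"}}},"grip_force":{"type":"number"}},"required":["series"]}

```bash
mkdir -p pics
cat > h.py <<'E'
import numpy as np, cv2
from cell import robot
def snap(n,f):
    s=robot.snapshot(n); cv2.imwrite('pics/'+f,cv2.cvtColor(s['image'],cv2.COLOR_RGB2BGR))
    np.savez('pics/'+f+'.npz',**{k:s[k] for k in s}); return s
def load(f): return np.load('pics/'+f+'.npz')
def ray(s,u,v):
    d=np.array([(u-s['cx'])/s['fx'],(v-s['cy'])/s['fy']]); x=d.copy()
    for _ in range(20): x=d/(1+s['k1']*(x@x))
    R=s['R'];return -R.T@s['t'], R.T@np.array([x[0],x[1],1])
def at(s,u,v,z):
    c,d=ray(s,u,v); return (c+d*(z-c[2])/d[2]).round(1)
def proj(s,X):
    p=s['R']@np.array(X,float)+s['t']; x=p[:2]/p[2]; x=x*(1+s['k1']*(x@x))
    return (x[0]*s['fx']+s['cx']).round(1),(x[1]*s['fy']+s['cy']).round(1)
E
python3 -c "
from h import *
for n in ['scene','top']:
    s=snap(n,n+'1.png'); print(s['fx'],s['k1'],-s['R'].T@s['t'],s['R'][2])
print(robot.get_state())
"
```

```text
405.21080146960344 0.01920825047528383 [-172.7030658   421.24551899  756.67119846] [ 0.66421044 -0.414164   -0.62232843]
475.980291098747 -0.03681321393097578 [ 316.44560644  -24.96334939 1356.6112443 ] [ 0.17924932  0.00469584 -0.98379247]
{'clock': 0.1, 'joint_pos': array([-7.26507690e+01,  1.96321316e+01,  8.73709292e+01, -1.53022088e-03,
        7.30767871e+01, -8.36193686e+00]), 'dq': array([-0.09123866, -0.13272831, -0.12609538,  0.13467016, -0.00739471,
        0.01073104]), 'joint_efforts': array([ 1.24528200e-03, -4.32003558e+01, -2.44696158e+01,  7.18374504e-02,
        5.25989605e-02, -7.37839537e-05]), 'position': array([ 227.69980325, -472.67111328,  245.12233484]), 'tcp_rot': array([-97.31202219,  89.92013869, 108.39959209]), 'contact_force': array([ 0.64974358, -0.35236152,  0.04270356]), 'ft_torque': array([-0.03954841,  0.01630199, -0.01882437]), 'finger_gap': 1.0008238253047796}
```

View pics/top1.png

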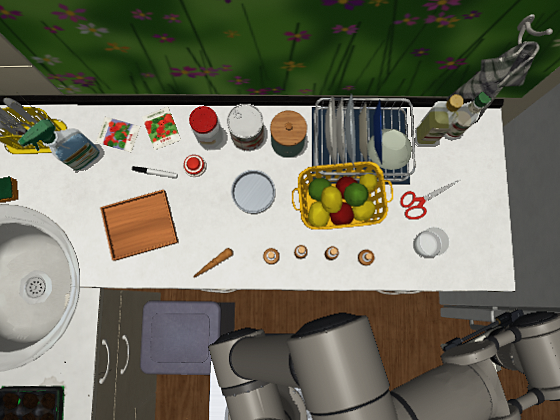

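View pics/scene1.png

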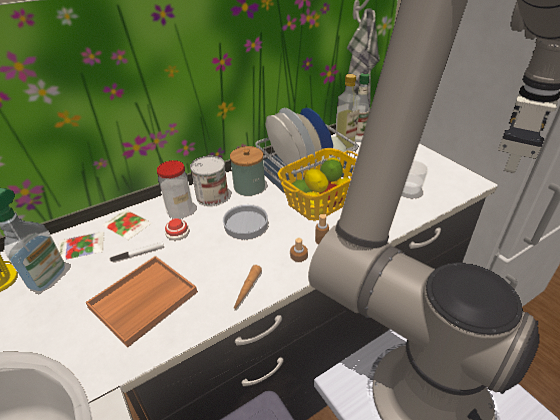

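```bash
python3 -c "
from h import *
im=cv2.imread('pics/top1.png')
a=cv2.resize(im[235:280,185:385],None,fx=4,fy=4,interpolation=2);b=cv2.resize(im[165:265,95:295],None,fx=4,fy=4,interpolation=2)
cv2.imwrite('pics/c.png',np.vstack([a,b]))
s=load('top1.png')
for p,z in [((271,256),58),((301,252),90),((332,253),90),((366,257),58),((214,263),12),((254,191),26)]: print(at(s,*p,z))
for p in [(102,206),(172,191),(179,243),(111,260)]: print(at(s,*p,22))
"
```

```text
[431.4  -5.8  58. ]
[440.  -86.1  90. ]
[ 438.  -168.7   90. ]
[ 431.  -265.1   58. ]
[414.1 155.4  12. ]
[620.   45.5  26. ]
[573.  482.2  22. ]
[618.8 282.1  22. ]
[468.6 254.9  22. ]
[418.4 445.   22. ]
```

View pics/c.png

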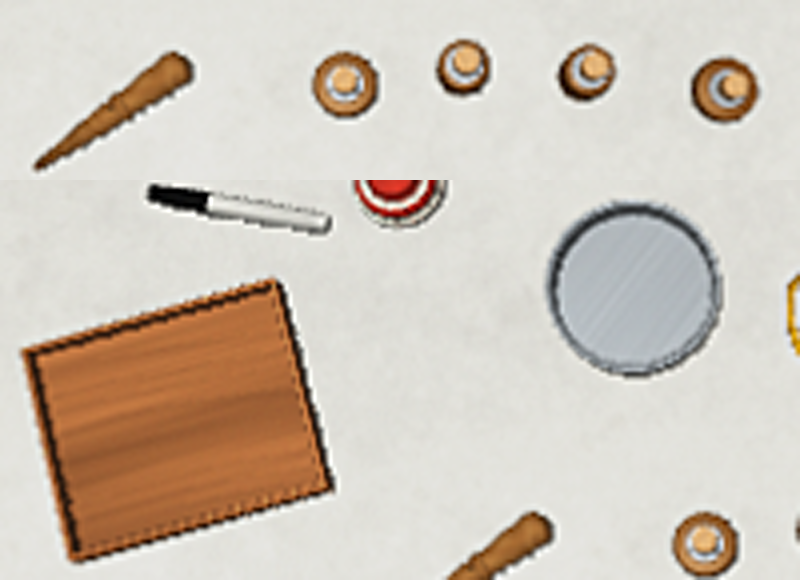

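```bash
python3 -c "
from h import *
s=load('top1.png')
for p,z in [((271,255),58),((301.5,249.5),90),((334,250.75),90),((368.75,256),58),((194.5,276.75),12),((229.5,251.5),12),((253.6,192.25),26)]: print(at(s,*p,z))
P=np.array([at(s,*p,22) for p in [(100.5,208),(164.25,190),(178.5,242.5),(113.75,260.5)]])
print(P,P.mean(0),np.linalg.norm(P-np.roll(P,1,0),axis=1))
for p in [(155,171),(194,164),(430,243)]: print(at(s,*p,20))
"
```

```text
[434.1  -5.8  58. ]
[446.7 -87.5  90. ]
[ 444.1 -174.1   90. ]
[ 433.8 -272.7   58. ]
[375. 209.  12.]
[447.  112.5  12. ]
[616.3  46.6  26. ]
[[567.1 486.1  22. ]
 [621.6 304.7  22. ]
 [470.  256.4  22. ]
 [417.1 437.1  22. ]] [518.95  371.075  22.   ] [157.80050697 189.4101634  159.10829645 188.28409386]
[678.5 335.3  20. ]
[700.4 222.3  20. ]
[ 475.4 -454.7   20. ]
```

```bash
cat >> h.py <<'E'
from scipy.spatial.transform import Rotation as Ro
def go(X,ang=None):
    """tool shift (cm) to world X (mm) from here; ang = world heading of tool y (mod 180)"""
    st=robot.get_state(); R=Ro.from_euler('xyz',st['tcp_rot'],degrees=True).as_matrix()
    h=np.degrees(np.arctan2(R[1,1],R[0,1])); t=0
    if ang is not None: t=-(((ang-h+90)%180)-90)
    Rt=R@Ro.from_euler('x',t,degrees=True).as_matrix(); d=np.array(X)-st['position']
    print('clk',st['clock'].__round__(1),'pos',st['position'].round(1),'ydir',h.round(2),'q6',st['joint_pos'][5].round(1),'gap',round(st['finger_gap']*91.8,1),'F',st['contact_force'].round(1))
    print(' shift now',(R.T@d/10).round(2),'turn',np.radians(t).round(3),'shift after turn',(Rt.T@d/10).round(2)); print(R.round(3))
E
python3 -c "
from h import *
go([434,-273,200],0)"
```

```text
clk 0.1 pos [ 227.7 -472.7  245.1] ydir -64.29 q6 -8.4 gap 91.9 F [ 0.6 -0.4  0. ]
 shift now [  4.53  -9.03 -27.25] turn -1.122 shift after turn [  4.53  20.63 -19.96]
[[-0.     0.434 -0.901]
 [ 0.001 -0.901 -0.434]
 [-1.    -0.001 -0.   ]]
```

Call:
{"fn": "carry_out", "kwargs": {"series": [[0,0,0,-0.14,5],[0,0,0,-0.14,5],[0,0,0,-0.14,5],[0,0,0,-0.14,5],[0,0,0,-0.14,5],[0,0,0,-0.14,5],[0,0,0,-0.14,5],[0,0,0,-0.142,5]], "grip_force": 20}}

```text
clock: 0.9
position: [227.7, -472.8, 245.3]
tcp_rot: [-162.3, 89.9, 108.1]
contact_force: [-0.1, 1.1, 0.5]
finger_gap: 0.544
```

Call:
{"fn": "carry_out", "kwargs": {"series": [[0,2.5,-2.5,0,5],[0,3,-3,0,5],[0,3,-3,0,5],[0,3,-3,0,5],[0,3,-3,0,5],[0,3,-3,0,5],[0,3,-2.5,0,5],[0,0,0,0,5]]}}

```text
clock: 1.7
position: [435.3, -269.9, 245.4]
tcp_rot: [154.3, 89.9, 64.6]
contact_force: [-0.3, -1.3, 1.0]
finger_gap: 0.544
```

```bash
python3 -c "
from h import *
go([434,-273,130],0)
s=snap('wrist','w1.png'); print(-s['R'].T@s['t'],s['R'][2],s['fx'])
print(proj(s,[434,-273,58]),proj(s,[444,-174,90]))
"
```

```text
clk 1.7 pos [ 435.3 -269.9  245.4] ydir 0.28 q6 -40.7 gap 49.9 F [-0.3 -1.3  1. ]
 shift now [11.54 -0.14  0.33] turn 0.005 shift after turn [11.54 -0.14  0.33]
[[ 0.001  1.     0.005]
 [ 0.001  0.005 -1.   ]
 [-1.     0.001 -0.001]]
[ 436.22632834 -198.25484362  384.42780531] [ 5.66625030e-04 -2.61411601e-01 -9.65227255e-01] 341.2291348450969
(np.float64(272.9), np.float64(192.0)) (np.float64(285.2), np.float64(82.1))
```

View pics/w1.png

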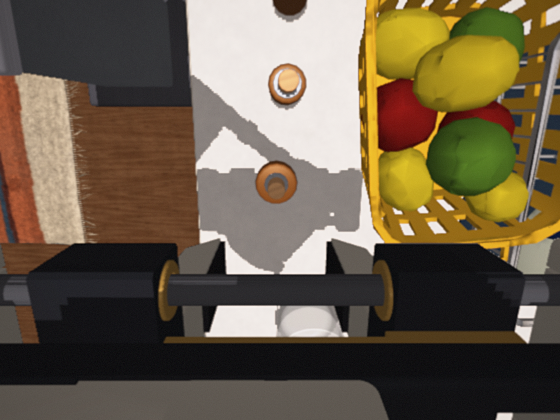

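```bash
python3 -c "
from h import *
s=load('w1.png');t=load('top1.png')
print(at(s,276,188,58),at(s,276,181,14),at(s,288,79,90))
for z in (0,40,80,120): print(z,at(s,364,100,z),at(s,376,200,z),at(t,310,229,z),at(t,300,172,z),at(t,293,190,z))
"
```

```text
[ 437. -269.   58.] [ 437.1 -270.7   14. ] [ 446.3 -171.6   90. ]
0 [ 531.4 -184.4    0. ] [ 553.4 -295.3    0. ] [ 515.3 -116.3    0. ] [684.4 -87.4   0. ] [629.9 -67.    0. ]
40 [ 521.5 -185.8   40. ] [ 541.2 -285.2   40. ] [ 509.4 -113.6   40. ] [673.6 -85.6  40. ] [620.7 -65.8  40. ]
80 [ 511.6 -187.3   80. ] [ 529.  -275.1   80. ] [ 503.6 -110.9   80. ] [662.7 -83.7  80. ] [611.4 -64.5  80. ]
120 [ 501.7 -188.7  120. ] [ 516.8 -265.   120. ] [ 497.7 -108.3  120. ] [651.9 -81.9 120. ] [602.2 -63.3 120. ]
```

Call:
{"fn": "carry_out", "kwargs": {"series": [[0,0,0,-0.145,4.4],[0,0,0,-0.145,4.4],[0,0,0,-0.145,4.4],[0,0,0,-0.145,4.4],[0,0,0,-0.145,4.4],[0,0,0,-0.145,4.4],[0,0,0,-0.145,4.4],[0,0,0,-0.145,4.4]]}}

```text
clock: 2.55
position: [431.7, -274.1, 245.4]
tcp_rot: [-161.3, 89.9, 175.4]
contact_force: [0.1, 0.1, -0.4]
finger_gap: 0.48
```

Call:
{"fn": "carry_out", "kwargs": {"series": [[0,0,0,-0.145,4.4],[0,0,0,-0.145,4.4],[0,0,0,-0.116,4.4],[3,0,0.1,0,4.4],[4,0,0,0,4.4],[4,0,0,0,4.4],[1,0,0,0,4.4],[0,0,0,0,4.4]]}}

```text
clock: 3.35
position: [432.6, -273.3, 124.7]
tcp_rot: [144.0, 89.8, 143.6]
contact_force: [-0.5, 0.1, 0.2]
finger_gap: 0.481
```

```bash
python3 -c "
from h import *
go([437,-269.5,51],90)
s=snap('wrist','w2.png'); print(-s['R'].T@s['t'],s['R'][2])
print(proj(s,[437,-269.5,58]),proj(s,[437,-269.5,28]))
"
```

```text
clk 3.4 pos [ 432.6 -273.3  124.7] ydir 89.66 q6 -130.5 gap 44.1 F [-0.5  0.1  0.2]
 shift now [7.37 0.36 0.46] turn -0.006 shift after turn [7.37 0.36 0.46]
[[-0.003  0.006  1.   ]
 [ 0.002  1.    -0.006]
 [-1.     0.002 -0.003]]
[ 363.74677782 -271.90966949  263.86658501] [ 2.58938301e-01  4.60411183e-04 -9.65893754e-01]
(np.float64(279.1), np.float64(232.7)) (np.float64(278.6), np.float64(218.8))
```

View pics/w2.png

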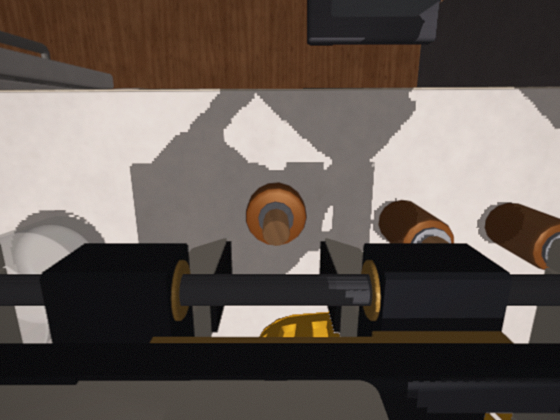

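```bash
python3 -c "
from h import *
s=load('w2.png'); print(at(s,274,234,58),at(s,275,214,28),at(s,275.5,213,14))
go([437.5,-272.5,51],90)
"
```

```text
[ 437.8 -272.8   58. ] [ 433.4 -272.1   28. ] [ 436.7 -271.7   14. ]
clk 3.4 pos [ 433.6 -273.9  126.3] ydir 89.67 q6 -130.5 gap 44.1 F [-0.2  0.9 -0.2]
 shift now [7.53 0.14 0.39] turn -0.006 shift after turn [7.53 0.14 0.39]
[[-0.     0.006  1.   ]
 [-0.     1.    -0.006]
 [-1.    -0.    -0.   ]]
```

Call:
{"fn": "carry_out", "kwargs": {"series": [[2.5,0.1,0.4,0,4.4],[2.5,0,0,0,4.4],[2,0,0,0,4.4],[0.5,0,0,0,4.4],[0,0,0,0,4.4],[0,0,0,0,0.8],[0,0,0,0,0.8],[0,0,0,0,0.8]]}}

```text
clock: 4.2
position: [438.3, -272.5, 51.8]
tcp_rot: [-42.2, 89.9, -42.5]
contact_force: [-0.2, 1.0, 0.8]
finger_gap: 0.269
```

Call:
{"fn": "carry_out", "kwargs": {"series": [[0,0,0,0,0.8],[0,0,0,0,0.8],[0,0,0,0,0.8],[0,0,0,0,0.8]]}}

```text
clock: 4.6
position: [438.1, -272.4, 51.2]
tcp_rot: [-45.7, 89.9, -46.0]
contact_force: [-0.7, -0.2, 5.4]
finger_gap: 0.191
```

```bash
python3 -c "
from h import *
go([616,75,200],90)
"
```

```text
clk 4.6 pos [ 438.1 -272.4   51.2] ydir 89.72 q6 -130.1 gap 17.5 F [-0.7 -0.2  5.4]
 shift now [-14.89  34.81  17.63] turn -0.005 shift after turn [-14.89  34.73  17.8 ]
[[ 0.001  0.005  1.   ]
 [-0.001  1.    -0.005]
 [-1.    -0.001  0.001]]
```

Call:
{"fn": "carry_out", "kwargs": {"series": [[-2,0,0,0,0.8],[-4,0,0,0,0.8],[-4,0,0,0,0.8],[-2.5,2,0,0,0.8],[0,4,0,0,0.8],[0,4,0,0,0.8],[0,4,0,0,0.8],[0,4,0,0,0.8]]}}

```text
clock: 5.4
position: [438.1, -90.4, 175.4]
tcp_rot: [151.6, 89.9, 151.3]
contact_force: [0.7, -0.5, -1.2]
finger_gap: 0.19
```

Call:
{"fn": "carry_out", "kwargs": {"series": [[0,4,0,0,0.8],[0,4,0,0,0.8],[0,4,0,0,0.8],[0,3,3,0,0.8],[0,1.5,3.5,0,0.8],[0,0,4,0,0.8],[0,0,2,0,0.8],[0,0,0,0,0.8]]}}

```text
clock: 6.2
position: [566.2, 72.5, 174.6]
tcp_rot: [-156.5, 90.0, -156.7]
contact_force: [0.7, 0.5, -1.5]
finger_gap: 0.192
```

```bash
python3 -c "
from h import *
go([616,75,56],90)
s=snap('wrist','w3.png')
im=cv2.imread('pics/w3.png')
for r in (50,57,64):
  for a in np.arange(0,360,5):
    p=proj(s,[616.3+r*np.cos(np.radians(a)),46.6+r*np.sin(np.radians(a)),4 if r==50 else 26])
    if r>50: cv2.circle(im,(int(p[0]),int(p[1])),1,(0,0,255) if r==64 else (0,255,0),-1)
cv2.imwrite('pics/w3o.png',im)
"
```

```text
clk 6.2 pos [566.2  72.5 174.6] ydir 89.74 q6 -90.1 gap 17.6 F [ 0.7  0.5 -1.5]
 shift now [11.86  0.27  4.98] turn -0.005 shift after turn [11.86  0.25  4.98]
[[-0.     0.005  1.   ]
 [-0.     1.    -0.005]
 [-1.    -0.    -0.   ]]
```

View pics/w3o.png

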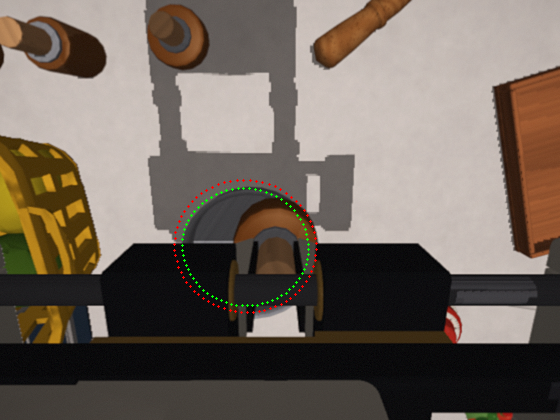

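```bash
python3 -c "
from h import *
im=cv2.imread('pics/w3.png')[160:330,150:350]
im=cv2.convertScaleAbs(im,alpha=1.6,beta=10)
cv2.imwrite('pics/w3c.png',cv2.resize(im,None,fx=3.5,fy=3.5,interpolation=2))
"
```

```text
(no output)
```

View pics/w3c.png

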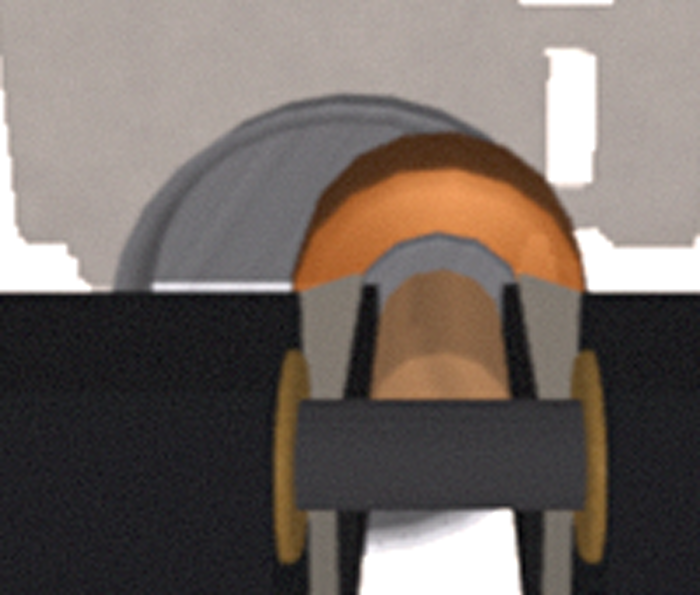

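```bash
python3 -c "
from h import *
from scipy.optimize import least_squares
s=load('w3.png')
P=np.array([at(s,150+u/3.5,160+v/3.5,26)[:2] for u,v in [(115,290),(135,240),(180,187),(250,130),(355,95),(480,130)]])
for r in (64,None):
  f=lambda p:np.hypot(*(P-p[:2]).T)-(r or p[2])
  q=least_squares(f,[616,46,64]); print(q.x,q.fun.round(1))
t=load('top1.png'); im=cv2.imread('pics/top1.png'); g=im[...,0]
# independent: top-view outline by saturation/brightness
m=(cv2.cvtColor(im,cv2.COLOR_BGR2GRAY)<200).astype('uint8'); n,l,st,c=cv2.connectedComponentsWithStats(m); k=l[191,254]; print(st[k],c[k], at(t,*c[k],22))
"
```

```text
[624.02815045  54.14595926  64.        ] [ 1.5  0.3 -1.9 -0.9  1.6  0. ]
[627.64263377  55.86511729  67.3801604 ] [ 0.7  0.1 -1.5 -0.3  1.9 -0.9]
[ 231  170   45   45 1579] [253.27359088 191.72894237] [618.7  47.8  22. ]
```

```bash
python3 -c "
from h import *
o=load('w3.png'); c0=-o['R'].T@o['t']
for i in range(3):
  s=robot.snapshot('wrist'); c=-s['R'].T@s['t']; st=robot.get_state(); print(c.round(1),st['position'].round(1),s['R'][2].round(4),np.abs(s['image'].astype(int)-o['image']).mean().round(2))
print(c0,o['R'])
print(proj(o,[566,72.5,130]),proj(o,[566,72.5,151.6]))
w2=load('w2.png');print(-w2['R'].T@w2['t'],w2['R'])
print('squat1',at(o,177,36,14), 'tray corners',at(o,497,86,22),at(o,519,253,22))
"
```

```text
[495.4  74.  313.6] [563.5  72.4 174.7] [ 0.2595 -0.0012 -0.9657] 3.87
[494.6  74.  313.8] [563.2  72.4 175. ] [ 0.259  -0.0012 -0.9659] 5.0
[494.3  73.9 314.1] [563.2  72.3 175.3] [ 0.2593 -0.0013 -0.9658] 5.15
[496.92207911  74.04380989 313.52145154] [[ 5.19316272e-03  9.99986509e-01  1.17706820e-04]
 [ 9.65210275e-01 -5.04333372e-03  2.61426262e-01]
 [ 2.61423328e-01 -1.24401729e-03 -9.65223443e-01]]
(np.float64(273.2), np.float64(238.1)) (np.float64(273.0), np.float64(253.1))
[ 363.74677782 -271.90966949  263.86658501] [[ 6.57849818e-03  9.99975852e-01  2.24023108e-03]
 [ 9.65871461e-01 -6.93421194e-03  2.58929019e-01]
 [ 2.58938301e-01  4.60411183e-04 -9.65893754e-01]]
squat1 [437.1  -4.4  14. ] tray corners [476.9 253.2  22. ] [622.3 297.3  22. ]
```

Call:
{"fn": "carry_out", "kwargs": {"series": [[0,0,2,0,0.8],[0,0,3,0,0.8],[0,0,3,0,0.8],[0,0,1,0,0.8],[0,0,0,0,0.8],[0,0,0,0,0.8],[0,0,0,0,0.8]]}}

```text
clock: 7.1
position: [653.4, 72.0, 175.9]
tcp_rot: [-175.3, 90.0, -175.5]
contact_force: [-0.1, -0.3, -0.6]
finger_gap: 0.189
```

```bash
python3 -c "
from h import *
s=snap('wrist','w4.png');go([616,75,56],90)
im=cv2.imread('pics/w4.png')[60:290,120:380]
print(proj(s,[618,48,26]))
im=cv2.convertScaleAbs(im,alpha=1.3,beta=10)
cv2.imwrite('pics/w4c.png',cv2.resize(im,None,fx=2.5,fy=2.5,interpolation=2))
"
```

```text
clk 7.2 pos [653.6  72.  176.1] ydir 89.73 q6 -90.1 gap 17.5 F [ 0.   0.5 -1.2]
 shift now [12.01  0.29 -3.75] turn -0.005 shift after turn [12.01  0.3  -3.75]
[[-0.     0.005  1.   ]
 [-0.     1.    -0.005]
 [-1.    -0.    -0.   ]]
(np.float64(245.2), np.float64(154.8))
```

View pics/w4c.png

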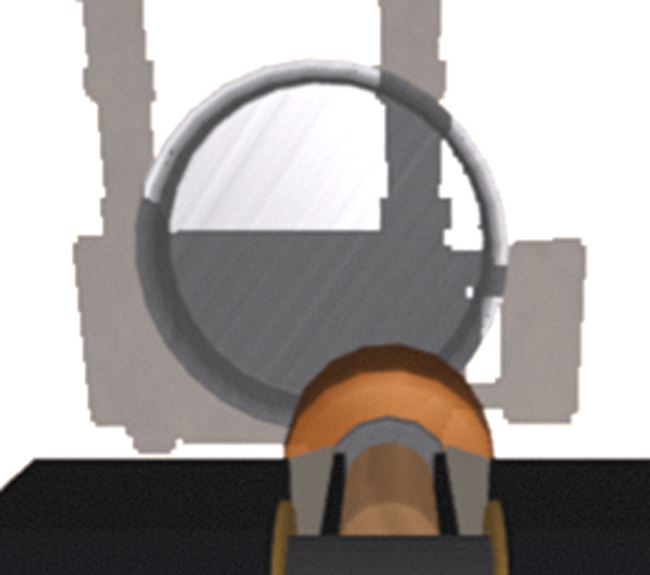

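```bash
python3 -c "
from h import *
from scipy.optimize import least_squares
s=load('w4.png')
P=np.array([at(s,120+u/2.5,60+v/2.5,26)[:2] for u,v in [(137,240),(320,58),(506,262),(150,175),(452,120),(160,330),(262,425)]])
for r in (64,None):
  f=lambda p:np.hypot(*(P-p[:2]).T)-(r or p[2])
  q=least_squares(f,[616,46,64]); print(q.x,q.fun.round(1))
c=-s['R'].T@s['t'];print(c)
# held jar glass centre
print(proj(s,[653.5,72,125+24]),proj(s,[653.5,72,125+10]))
"
```

```text
[625.57314247  51.37383865  64.        ] [-0.9  0.6 -2.  -0.6 -1.5 -1.7 -0.2]
[625.09964754  50.93348218  62.94878816] [-0.3  1.2 -0.5 -0.1 -0.5 -0.9  1.1]
[584.21578355  73.54159478 314.93976679]
(np.float64(273.0), np.float64(250.6)) (np.float64(273.2), np.float64(240.9))
```

```bash
python3 -c "
from h import *
s=load('w4.png'); st=robot.get_state(); print(st['position'])
for X in [(630.5,72,125),(630.5,72,149),(640.5,72,149),(653.5-9,72,149+4)]: print(X,proj(s,X))
print('seen: outline v',60+345/2.5,'shoulder v',60+373/2.5,'collar v',60+417/2.5)
t=robot.snapshot('top'); cv2.imwrite('pics/t2.png',cv2.cvtColor(t['image'],cv2.COLOR_RGB2BGR))
np.savez('pics/t2.png.npz',**t)
"
```

```text
[653.57204845  71.96709472 176.07068242]
(630.5, 72, 125) (np.float64(273.0), np.float64(196.9))
(630.5, 72, 149) (np.float64(272.7), np.float64(208.2))
(640.5, 72, 149) (np.float64(272.9), np.float64(227.0))
(644.5, 72, 153) (np.float64(272.9), np.float64(237.0))
seen: outline v 198.0 shoulder v 209.2 collar v 226.8
```

Call:
{"fn": "carry_out", "kwargs": {"series": [[0,0.5,-1.5,0,0.8],[0,0,-1.5,0,0.8],[3,0,0,0,0.8],[3,0,0,0,0.8],[2,0,0,0,0.8],[0,0,0,0,0.8],[0,0,0,0,0.8]]}}

```text
clock: 7.9
position: [624.5, 77.1, 96.4]
tcp_rot: [-15.1, 90.0, -15.4]
contact_force: [-0.3, -0.2, -0.6]
finger_gap: 0.195
```

```bash
python3 -c "
from h import *
s=snap('wrist','w5.png');go([623.5,77,56],90)
im=cv2.imread('pics/w5.png')[100:320,130:390]
im=cv2.convertScaleAbs(im,alpha=1.4,beta=10)
cv2.imwrite('pics/w5c.png',cv2.resize(im,None,fx=2.5,fy=2.5,interpolation=2))
"
```

```text
clk 8.0 pos [625.2  77.1  97.2] ydir 89.73 q6 -89.7 gap 17.4 F [-0.1 -0.6 -0.4]
 shift now [ 4.12 -0.01 -0.17] turn -0.005 shift after turn [ 4.12 -0.01 -0.17]
[[ 0.002  0.005  1.   ]
 [-0.     1.    -0.005]
 [-1.    -0.     0.002]]
```

View pics/w5c.png

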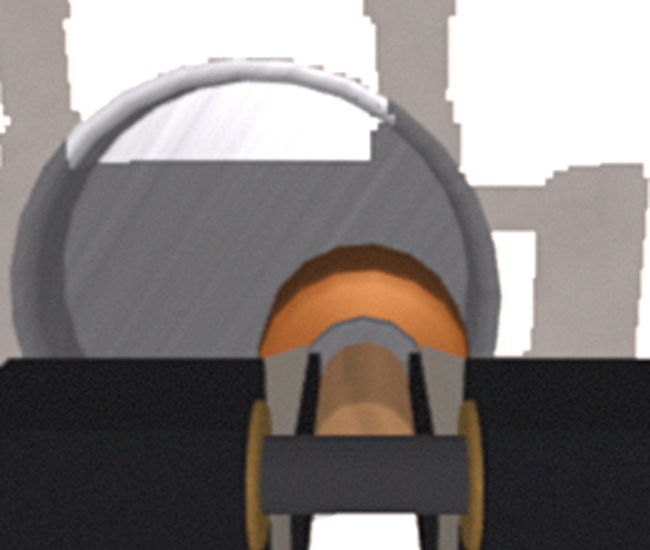

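```bash
python3 -c "
from h import *
from scipy.optimize import least_squares
s=load('w5.png')
P=np.array([at(s,130+u/2.5,100+v/2.5,26)[:2] for u,v in [(10,275),(255,59),(498,300),(68,140),(400,105),(465,175)]])
f=lambda p:np.hypot(*(P-p[:2]).T)-64
q=least_squares(f,[616,46]); print(q.x,q.fun.round(1))
print('jar',at(s,130+364/2.5,100,46), at(s,276,100+245/2.5,46), at(s,276,100+245/2.5,56))
"
```

```text
[625.48949446  50.66666775] [-0.7  0.2 -1.6 -0.7  0.6  0. ]
jar [548.7  78.9  46. ] [602.2  78.8  46. ] [599.8  78.8  56. ]
```

Call:
{"fn": "carry_out", "kwargs": {"series": [[2,0,0,0,0.8],[1.2,0,0,0,0.8],[0.5,0,0,0,0.8],[0.3,0,0,0,0.8],[0,0,0,0,0.8],[0,0,0,0,0.8]]}}

```text
clock: 8.55
position: [624.9, 77.1, 56.3]
tcp_rot: [-4.2, 89.9, -4.4]
contact_force: [-0.3, 0.2, -1.3]
finger_gap: 0.19
```

Call:
{"fn": "carry_out", "kwargs": {"series": [[0.1,0,0,0,0.8],[0,0,0,0,0.8],[0,0,0,0,3.6],[0,0,0,0,3.6],[0,0,0,0,3.6],[-2,0,0,0,3.6],[-4,0,0,0,3.6],[-5,0,0,0,3.6]]}}

```text
clock: 9.35
position: [623.2, 77.0, 163.8]
tcp_rot: [-178.9, 89.7, -179.2]
contact_force: [0.3, 0.3, 0.4]
finger_gap: 0.389
```

Call:
{"fn": "carry_out", "kwargs": {"series": [[0,0,-4,0,4.4],[0,0,-5,0,4.4],[0,-2,-5,0,4.4],[0,-3,-3.5,0,4.4],[0,-4,0,0,4.4],[0,-4,0,0,4.4],[0,-2,0,0,4.4],[0,0,0,0,4.4]]}}

```text
clock: 10.15
position: [452.5, -72.9, 165.0]
tcp_rot: [-42.7, 89.9, -43.2]
contact_force: [0.3, -0.1, -0.3]
finger_gap: 0.477
```

```bash
python3 -c "
from h import *
robot.snapshot('wrist');robot.snapshot('wrist')
s=snap('wrist','w6.png');go([447,-88,83],90)
for X in [(447,-88,90),(446,-172,90),(437,-5,58)]: print(proj(s,X))
"
```

```text
clk 10.3 pos [452.2 -70.  164.7] ydir 89.72 q6 -108.2 gap 44.0 F [0.5 0.5 0.2]
 shift now [ 8.17 -1.8  -0.51] turn -0.005 shift after turn [ 8.17 -1.8  -0.52]
[[-0.     0.005  1.   ]
 [ 0.     1.    -0.005]
 [-1.     0.    -0.   ]]
(np.float64(246.6), np.float64(214.7))
(np.float64(117.9), np.float64(214.1))
(np.float64(362.5), np.float64(188.4))
```

View pics/w6.png

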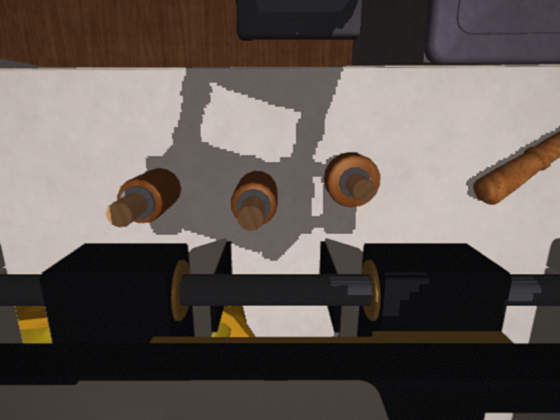

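```bash
python3 -c "
from h import *
s=load('w6.png');print(at(s,250,217,90),at(s,121,213,90),at(s,363.5,188,58),at(s,353,179,14))
"
```

```text
[448.6 -85.9  90. ] [ 445.3 -169.9   90. ] [436.7  -4.3  58. ] [438.3  -2.2  14. ]
```

Call:
{"fn": "carry_out", "kwargs": {"series": [[0,-1.75,-0.4,0,4.4],[2.5,0,0,0,4.4],[3,0,0,0,4.4],[2,0,0,0,4.4],[0.6,0,0,0,4.4],[0,0,0,0,4.4],[0,0,0,0,0.8],[0,0,0,0,0.8]]}}

```text
clock: 11.1
position: [449.0, -88.1, 84.7]
tcp_rot: [-21.4, 89.9, -21.7]
contact_force: [-0.6, 0.8, 1.1]
finger_gap: 0.35
```

Call:
{"fn": "carry_out", "kwargs": {"series": [[0,0,0,0,0.8],[0,0,0,0,0.8],[0,0,0,0,0.8],[0,0,0,0,0.8],[0,0,0,0,0.8]]}}

```text
clock: 11.6
position: [448.6, -88.3, 84.2]
tcp_rot: [-19.3, 89.9, -19.6]
contact_force: [0.2, 1.6, 5.6]
finger_gap: 0.189
```

```bash
python3 -c "
from h import *
go([651,34.5,190],90)
"
```

```text
clk 11.6 pos [448.6 -88.3  84.2] ydir 89.72 q6 -110.5 gap 17.3 F [0.2 1.6 5.6]
 shift now [-10.57  12.37  20.19] turn -0.005 shift after turn [-10.57  12.27  20.25]
[[ 0.001  0.005  1.   ]
 [-0.     1.    -0.005]
 [-1.    -0.     0.001]]
```

Call:
{"fn": "carry_out", "kwargs": {"series": [[-2,0,0,0,0.8],[-4,0,0,0,0.8],[-3.5,1.5,0,0,0.8],[0,3.5,0,0,0.8],[0,3.5,0,0,0.8],[0,2.75,2,0,0.8],[0,1,4,0,0.8],[0,0,4,0,0.8]]}}

```text
clock: 12.4
position: [549.5, 35.8, 178.6]
tcp_rot: [159.6, 90.0, 159.5]
contact_force: [-0.2, -0.8, -0.3]
finger_gap: 0.187
```

Call:
{"fn": "carry_out", "kwargs": {"series": [[0,0,4,0,0.8],[0,0,3,0,0.8],[0,0,2,0,0.8],[0,0,1.2,0,0.8],[0,0,0,0,0.8],[0,0,0,0,0.8]]}}

```text
clock: 13.0
position: [650.1, 33.3, 177.8]
tcp_rot: [-178.8, 89.9, -179.1]
contact_force: [-0.4, -0.9, -1.2]
finger_gap: 0.189
```

```bash
python3 -c "
from h import *
robot.snapshot('wrist')
s=snap('wrist','w7.png');go([650.5,34.5,89],90)
im=cv2.imread('pics/w7.png')[70:320,130:390]
im=cv2.convertScaleAbs(im,alpha=1.4,beta=10)
cv2.imwrite('pics/w7c.png',cv2.resize(im,None,fx=2.4,fy=2.4,interpolation=2))
"
```

```text
clk 13.1 pos [650.   33.4 178.5] ydir 89.73 q6 -93.5 gap 17.3 F [ 0.3 -0.1 -0.2]
 shift now [8.95 0.11 0.06] turn -0.005 shift after turn [8.95 0.11 0.06]
[[-0.001  0.005  1.   ]
 [-0.     1.    -0.005]
 [-1.    -0.    -0.001]]
```

View pics/w7c.png

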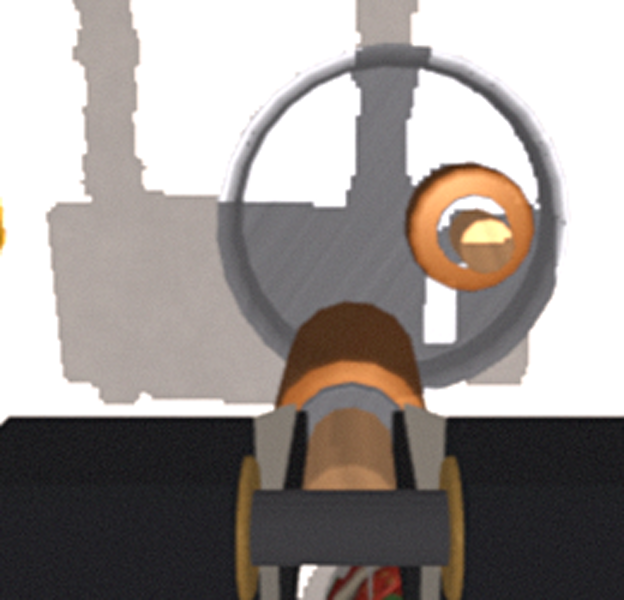

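```bash
python3 -c "
from h import *
from scipy.optimize import least_squares
s=load('w7.png'); A=lambda u,v,z:at(s,130+u/2.4,70+v/2.4,z)[:2]
P=np.array([A(u,v,26) for u,v in [(219,230),(395,43),(565,215),(250,125),(520,100),(555,295),(430,388),(250,310)]])
f=lambda p:np.hypot(*(P-p[:2]).T)-64
q=least_squares(f,[616,46]); print(q.x,q.fun.round(1))
print('squat',A(470,228,24),A(486,233,62))
"
```

```text
[624.02540598  51.0914131 ] [-1.3 -1.  -3.3 -1.9 -2.6 -0.4 -2.3 -3.6]
squat [624.   78.3] [620.   77.8]
```

Call:
{"fn": "carry_out", "kwargs": {"series": [[2.5,0.1,0,0,0.8],[3,0,0,0,0.8],[2,0,0,0,0.8],[1,0,0,0,0.8],[0.4,0,0,0,0.8],[0,0,0,0,0.8],[0,0,0,0,0.8]]}}

```text
clock: 13.8
position: [651.5, 34.3, 91.1]
tcp_rot: [-5.2, 89.9, -5.5]
contact_force: [-0.3, 0.1, -0.4]
finger_gap: 0.19
```

Call:
{"fn": "carry_out", "kwargs": {"series": [[0.25,0,0,0,0.8],[0,0,0,0,0.8],[0,0,0,0,3.2],[0,0,0,0,3.2],[0,0,0,0,3.2],[-2,0,0,0,3.2],[-4,0,0,0,3.2],[-3,0,0,0,3.2]]}}

```text
clock: 14.6
position: [651.0, 34.3, 178.8]
tcp_rot: [-13.4, 90.0, -13.7]
contact_force: [0.6, 0.4, 0.9]
finger_gap: 0.347
```

Call:
{"fn": "carry_out", "kwargs": {"series": [[0,0,-4,0,4.4],[0,0,-5,0,4.4],[0,0,-5,0,4.4],[0,-2,-4,0,4.4],[0,-4,-2.6,0,4.4],[0,-5,0,0,4.4],[0,-4,0,0,4.4],[0,-3,0,0,4.4]]}}

```text
clock: 15.4
position: [443.7, -147.0, 177.7]
tcp_rot: [-41.7, 89.9, -42.0]
contact_force: [0.4, 0.2, -0.1]
finger_gap: 0.48
```

Call:
{"fn": "carry_out", "kwargs": {"series": [[0,-2,0,0,4.4],[0,-0.7,0,0,4.4],[0,0,0,0,4.4],[0,0,0,0,4.4],[0,0,0,0,4.4]]}}

```text
clock: 15.9
position: [443.9, -170.5, 177.2]
tcp_rot: [121.4, 90.0, 121.2]
contact_force: [-0.2, -0.4, 0.4]
finger_gap: 0.481
```

```bash
python3 -c "
from h import *
robot.snapshot('wrist')
s=snap('wrist','w8.png');go([445.5,-172,84],90)
im=cv2.imread('pics/w8.png')[130:290,200:360]
cv2.imwrite('pics/w8c.png',cv2.resize(im,None,fx=2.5,fy=2.5,interpolation=2))
"
```

```text
clk 16.0 pos [ 444.  -170.7  177.3] ydir 89.81 q6 -120.1 gap 44.0 F [ 0.4 -0.4 -1. ]
 shift now [ 9.33 -0.13  0.15] turn -0.003 shift after turn [ 9.33 -0.13  0.15]
[[ 0.     0.003  1.   ]
 [ 0.     1.    -0.003]
 [-1.     0.     0.   ]]
```

View pics/w8c.png

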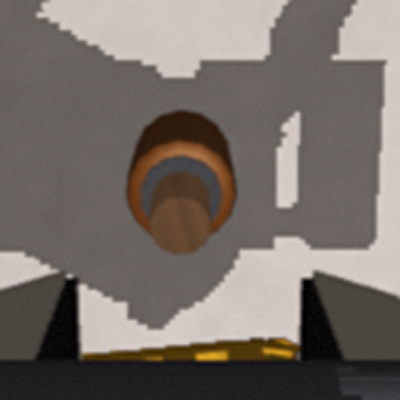

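```bash
python3 -c "
from h import *
s=load('w8.png');print(at(s,272.4,219.6,90))
"
```

```text
[ 446.2 -171.4   90. ]
```

Call:
{"fn": "carry_out", "kwargs": {"series": [[2,-0.2,0.2,0,4.4],[3,0,0,0,4.4],[3,0,0,0,4.4],[1.3,0,0,0,4.4],[0,0,0,0,4.4],[0,0,0,0,4.4],[0,0,0,0,0.8],[0,0,0,0,0.8]]}}

```text
clock: 16.8
position: [446.5, -173.9, 85.2]
tcp_rot: [-32.2, 89.9, -32.5]
contact_force: [-0.6, 0.2, 0.2]
finger_gap: 0.351
```

Call:
{"fn": "carry_out", "kwargs": {"series": [[0,0,0,0,0.8],[0,0,0,0,0.8],[0,0,0,0,0.8],[0,0,0,0,0.8],[0,0,0,0,0.8]]}}

```text
clock: 17.3
position: [446.1, -173.8, 84.6]
tcp_rot: [-29.1, 89.9, -29.3]
contact_force: [-0.2, 1.2, 5.4]
finger_gap: 0.188
```

```bash
python3 -c "
from h import *
go([599.5,34.5,190],90)
"
```

```text
clk 17.3 pos [ 446.1 -173.8   84.6] ydir 89.72 q6 -120.2 gap 17.3 F [-0.2  1.2  5.4]
 shift now [-10.54  20.9   15.24] turn -0.005 shift after turn [-10.54  20.82  15.34]
[[ 0.001  0.005  1.   ]
 [-0.     1.    -0.005]
 [-1.    -0.     0.001]]
```

Call:
{"fn": "carry_out", "kwargs": {"series": [[-2,0,0,0,0.8],[-4,0,0,0,0.8],[-3.5,2,0,0,0.8],[0,4,0,0,0.8],[0,4,0,0,0.8],[0,4,0,0,0.8],[0,3.5,1,0,0.8],[0,2.3,3,0,0.8]]}}

```text
clock: 18.1
position: [484.9, 26.5, 179.0]
tcp_rot: [174.6, 89.8, 174.4]
contact_force: [1.0, -0.5, -0.3]
finger_gap: 0.19
```

Call:
{"fn": "carry_out", "kwargs": {"series": [[0,1,4,0,0.8],[0,0,3.5,0,0.8],[0,0,2.5,0,0.8],[0,0,1.3,0,0.8],[0,0,0,0,0.8],[0,0,0,0,0.8],[0,0,0,0,0.8]]}}

```text
clock: 18.8
position: [598.9, 33.6, 179.0]
tcp_rot: [-177.2, 89.9, -177.4]
contact_force: [-0.1, 0.1, -1.9]
finger_gap: 0.188
```

```bash
python3 -c "
from h import *
go([599.5,34.5,89],90)
"
```

```text
clk 18.8 pos [598.9  33.6 179. ] ydir 89.72 q6 -93.8 gap 17.3 F [-0.1  0.1 -1.9]
 shift now [9.   0.09 0.08] turn -0.005 shift after turn [9.   0.09 0.08]
[[-0.001  0.005  1.   ]
 [-0.     1.    -0.005]
 [-1.    -0.    -0.001]]
```

Call:
{"fn": "carry_out", "kwargs": {"series": [[2.5,0.1,0.1,0,0.8],[3,0,0,0,0.8],[2,0,0,0,0.8],[1,0,0,0,0.8],[0.4,0,0,0,0.8],[0,0,0,0,0.8],[0,0,0,0,0.8]]}}

```text
clock: 19.5
position: [601.5, 34.5, 91.4]
tcp_rot: [-5.6, 89.9, -5.9]
contact_force: [0.1, 0.1, -1.0]
finger_gap: 0.192
```

```bash
python3 -c "
from h import *
go([599.5,34.5,89],90)
"
```

```text
clk 19.5 pos [601.5  34.5  91.4] ydir 89.72 q6 -93.7 gap 17.6 F [ 0.1  0.1 -1. ]
 shift now [ 0.24 -0.01 -0.2 ] turn -0.005 shift after turn [ 0.24 -0.   -0.2 ]
[[ 0.002  0.005  1.   ]
 [-0.     1.    -0.005]
 [-1.    -0.     0.002]]
```

Call:
{"fn": "carry_out", "kwargs": {"series": [[0.25,0,0,0,0.8],[0,0,0,0,0.8],[0,0,0,0,3.2],[0,0,0,0,3.2],[0,0,0,0,3.2],[-2,0,0,0,3.2],[-4,0,0,0,3.2],[-3,0,0,0,3.2]]}}

```text
clock: 20.3
position: [601.0, 34.6, 179.3]
tcp_rot: [-16.0, 90.0, -16.2]
contact_force: [1.4, 0.8, 0.0]
finger_gap: 0.348
```

Call:
{"fn": "carry_out", "kwargs": {"series": [[0,0,-4,0,4.4],[0,0,-5,0,4.4],[0,-2,-4,0,4.4],[0,-2,-2.4,0,4.4],[1,0,-1,0,4.4],[2,0,0,0,4.4],[0,0,0,0,4.4],[0,0,0,0,4.4]]}}

```text
clock: 21.1
position: [436.8, -4.6, 147.9]
tcp_rot: [-178.8, 90.0, -179.1]
contact_force: [0.7, -0.1, 0.3]
finger_gap: 0.478
```

```bash
python3 -c "
from h import *
robot.snapshot('wrist')
s=snap('wrist','w9.png');go([437.5,-5.5,51.5],90)
im=cv2.imread('pics/w9.png')[:290,180:560]
cv2.imwrite('pics/w9c.png',cv2.resize(im,None,fx=2,fy=2,interpolation=2))
"
```

```text
clk 21.2 pos [437.4  -4.6 148.4] ydir 89.74 q6 -100.4 gap 43.9 F [-0.3 -0.   0.1]
 shift now [ 9.69 -0.09  0.  ] turn -0.005 shift after turn [ 9.69 -0.09  0.  ]
[[ 0.001  0.005  1.   ]
 [-0.     1.    -0.005]
 [-1.    -0.     0.001]]
```

View pics/w9c.png

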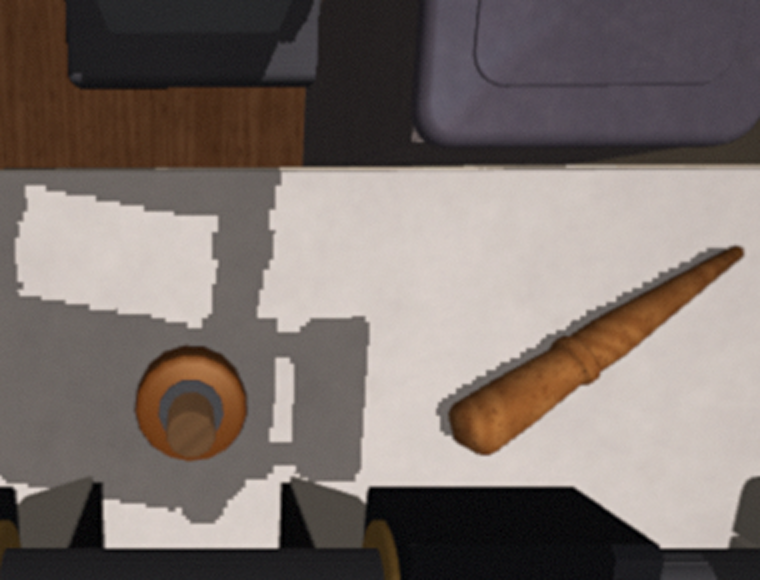

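```bash
python3 -c "
from h import *
s=load('w9.png');print(at(s,275.5,218.5,58))
a=at(s,180+462/2,432/2,13)[:2];b=at(s,180+741/2,252/2,13)[:2]
d=b-a;print(a,b,np.hypot(*d),np.degrees(np.arctan2(d[1],d[0])),(a+b)/2)
"
```

```text
[439.7  -3.3  58. ]
[452.2 110.4] [379.2 212. ] 125.10619489058085 125.69739428827313 [415.7 161.2]
```

Call:
{"fn": "carry_out", "kwargs": {"series": [[2,-0.05,0,0,4.4],[3,0,0,0,4.4],[3,0,0,0,4.4],[1.6,0,0,0,4.4],[0,0,0,0,4.4],[0,0,0,0,4.4],[0,0,0,0,0.8],[0,0,0,0,0.8]]}}

```text
clock: 22.0
position: [437.5, -5.2, 52.8]
tcp_rot: [-12.0, 89.9, -12.3]
contact_force: [-0.2, -0.3, -0.2]
finger_gap: 0.354
```

Call:
{"fn": "carry_out", "kwargs": {"series": [[0,0,0,0,0.8],[0,0,0,0,0.8],[0,0,0,0,0.8],[0,0,0,0,0.8],[0,0,0,0,0.8]]}}

```text
clock: 22.5
position: [437.0, -5.1, 52.1]
tcp_rot: [-7.8, 90.0, -8.0]
contact_force: [-1.1, 0.6, 5.5]
finger_gap: 0.189
```

```bash
python3 -c "
from h import *
for r in ((519,371),(522,369)):
  for x in (-35,32):
    a=np.radians(16.6); print(x,r[0]+x*np.cos(a),r[1]+x*np.sin(a))
go([553,379,56.5],90)
"
```

```text
-35 485.4587098937203 361.0009071408259
32 549.6663223828842 380.1420277569592
-35 488.4587098937203 359.0009071408259
32 552.6663223828842 378.1420277569592
clk 22.5 pos [437.   -5.1  52.1] ydir 89.73 q6 -100.5 gap 17.3 F [-1.1  0.6  5.5]
 shift now [-0.43 38.46 11.42] turn -0.005 shift after turn [-0.43 38.41 11.6 ]
[[ 0.001  0.005  1.   ]
 [-0.     1.    -0.005]
 [-1.    -0.     0.001]]
```

Call:
{"fn": "carry_out", "kwargs": {"series": [[-2,0,0,0,0.8],[-4,1,0,0,0.8],[-3,3,0.5,0,0.8],[0,4,1,0,0.8],[0,4,1.5,0,0.8],[0,4,1.5,0,0.8],[0,4,1.5,0,0.8],[0,4,1.5,0,0.8]]}}

```text
clock: 23.3
position: [512.8, 236.1, 141.2]
tcp_rot: [-149.7, 89.9, -150.0]
contact_force: [0.9, -1.2, -1.3]
finger_gap: 0.19
```

Call:
{"fn": "carry_out", "kwargs": {"series": [[0,4,1.5,0,0.8],[0,4,1.3,0,0.8],[0,3.5,1,0,0.8],[0,2,0.5,0,0.8],[0,0.9,0,0,0.8],[0,0,0,0,0.8],[0,0,0,0,0.8]]}}

```text
clock: 24.0
position: [556.1, 377.2, 141.2]
tcp_rot: [-133.9, 89.9, -134.2]
contact_force: [-0.1, 0.3, -2.5]
finger_gap: 0.19
```

```bash
python3 -c "
from h import *
robot.snapshot('wrist')
s=snap('wrist','w10.png');go([555,379,57.5],90)
im=cv2.imread('pics/w10.png'); im=cv2.convertScaleAbs(im,alpha=1.3,beta=10)
cv2.imwrite('pics/w10c.png',im[:330])
"
```

```text
clk 24.1 pos [556.5 377.  141.7] ydir 89.66 q6 -62.1 gap 17.6 F [-0.   0.1 -2. ]
 shift now [ 8.42  0.21 -0.15] turn -0.006 shift after turn [ 8.42  0.21 -0.14]
[[-0.     0.006  1.   ]
 [-0.001  1.    -0.006]
 [-1.    -0.001 -0.   ]]
```

View pics/w10c.png

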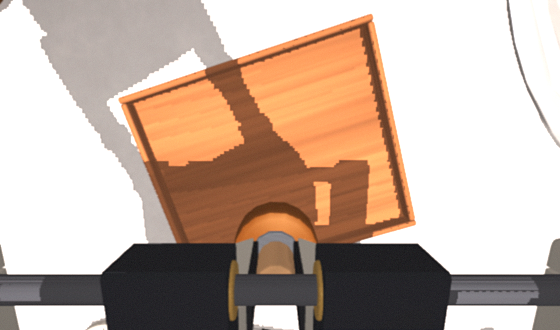

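```bash
python3 -c "
from h import *
s=load('w10.png'); A,B,C=[at(s,*p,22)[:2] for p in ((121,100),(371,16),(414,222))]
c=(A+C)/2; print(A,B,C,'ctr',c,np.hypot(*(A-B)),np.hypot(*(B-C)),np.degrees(np.arctan2(*(B-A)[::-1])),np.degrees(np.arctan2(*(C-B)[::-1])))
a=np.radians(16.6);R=np.array([[np.cos(a),np.sin(a)],[-np.sin(a),np.cos(a)]]);print('TCP in tray',R@(np.array([556.5,378.5])-c))
print('dibber spot',c+R.T@[-30,0])
"
```

```text
[477.3 266.9] [423.7 444.2] [571.3 488.2] ctr [524.3  377.55] 185.2248633418311 154.0187001633243 106.82072129677934 16.59947556453343
TCP in tray [31.12939085 -8.28875898]
dibber spot [495.55032277 368.97934898]
```

Call:
{"fn": "carry_out", "kwargs": {"series": [[2.5,0.1,0,0,0.8],[3,0,0,0,0.8],[1.8,0,0,0,0.8],[0.8,0,0,0,0.8],[0.2,0,0,0,0.8],[0,0,0,0,0.8],[0,0,0,0,0.8]]}}

```text
clock: 24.8
position: [557.3, 379.5, 60.1]
tcp_rot: [25.5, 89.9, 25.2]
contact_force: [-0.0, 0.2, -1.2]
finger_gap: 0.19
```

Call:
{"fn": "carry_out", "kwargs": {"series": [[0.25,0,0,0,0.8],[0,0,0,0,0.8],[0,0,0,0,3.2],[0,0,0,0,3.2],[0,0,0,0,3.2],[-2,0,0,0,3.2],[-4,0,0,0,3.2],[-3,0,0,0,3.2]]}}

```text
clock: 25.6
position: [556.6, 379.4, 147.8]
tcp_rot: [17.9, 90.0, 17.6]
contact_force: [0.9, 0.4, 0.8]
finger_gap: 0.346
```

Call:
{"fn": "carry_out", "kwargs": {"series": [[0,-2,-2,0,5],[0,-4,-2.6,0,5],[0,-4,-2.6,0,5],[0,-4,-2.6,0,5],[0,-4,-2.2,0,5],[0,-3,-2,0,5],[0,-0.7,-0.5,0,5],[0,0,0,0,5]]}}

```text
clock: 26.4
position: [410.3, 162.4, 146.6]
tcp_rot: [12.0, 90.0, 11.7]
contact_force: [0.9, 0.1, -0.3]
finger_gap: 0.545
```

Call:
{"fn": "carry_out", "kwargs": {"series": [[0,0,0,0.135,5],[0,0,0,0.135,5],[0,0,0,0.135,5],[0,0,0,0.135,5],[0,0,0,0.135,5],[0,0,0,0.135,5],[0,0,0,0.132,5],[0,0,0,0,5]]}}

```text
clock: 27.2
position: [411.6, 164.1, 146.2]
tcp_rot: [73.8, 89.9, 19.5]
contact_force: [0.2, -1.0, 0.8]
finger_gap: 0.546
```

```bash
python3 -c "
from h import *
robot.snapshot('wrist')
s=snap('wrist','w11.png');go([414,161,22],35.7)
cv2.imwrite('pics/w11c.png',cv2.imread('pics/w11.png')[:330])
"
```

```text
clk 27.3 pos [411.1 163.8 146.2] ydir 36.0 q6 -24.2 gap 50.0 F [ 0.2  0.  -0.1]
 shift now [12.42  0.06  0.39] turn 0.005 shift after turn [12.42  0.07  0.39]
[[ 0.     0.809  0.588]
 [ 0.     0.588 -0.809]
 [-1.     0.     0.   ]]
```

View pics/w11c.png

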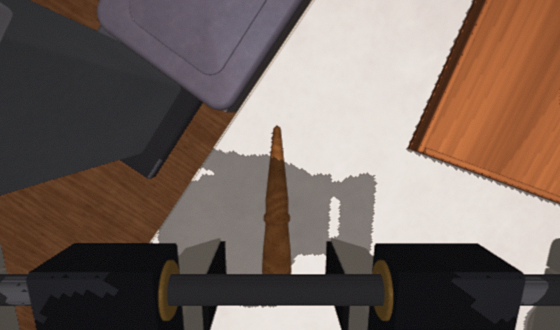

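Call:
{"fn": "carry_out", "kwargs": {"series": [[3,0,0.4,0,5],[4,0,0,0,5],[3,0,0,0,5],[1.6,0,0,0,5],[0.6,0,0,0,5],[0,0,0,0,5],[0,0,0,0,5]]}}

```text
clock: 28.0
position: [413.5, 160.0, 24.9]
tcp_rot: [62.4, 89.9, 8.2]
contact_force: [0.8, 0.5, -0.0]
finger_gap: 0.547
```

Call:
{"fn": "carry_out", "kwargs": {"series": [[0,0,0,0,1],[0,0,0,0,1],[0,0,0,0,1],[0,0,0,0,1],[0,0,0,0,1],[0,0,0,0,1],[0,0,0,0,1]]}}

```text
clock: 28.7
position: [413.1, 159.8, 24.5]
tcp_rot: [57.2, 90.0, 3.0]
contact_force: [-0.5, -0.1, 6.6]
finger_gap: 0.214
```

```bash
python3 -c "
from h import *
go([495,368,120],16.6)
"
```

```text
clk 28.7 pos [413.1 159.8  24.5] ydir 35.76 q6 -24.5 gap 19.6 F [-0.5 -0.1  6.6]
 shift now [ -9.55  18.82 -12.1 ] turn 0.334 shift after turn [ -9.55  13.8  -17.61]
[[ 0.001  0.812  0.584]
 [ 0.     0.584 -0.812]
 [-1.     0.001  0.   ]]
```

Call:
{"fn": "carry_out", "kwargs": {"series": [[-2,0,0,0,1],[-4,0,0,0.11,1],[-2,0,0,0.112,1],[0,0,0,0.112,1],[0,2,-2.5,0,1],[0,3,-3.8,0,1],[0,3,-3.8,0,1],[0,3,-3.8,0,1]]}}

```text
clock: 29.5
position: [478.7, 325.9, 103.8]
tcp_rot: [-63.9, 89.9, -137.3]
contact_force: [1.3, -1.2, -0.3]
finger_gap: 0.217
```

Call:
{"fn": "carry_out", "kwargs": {"series": [[0,2,-2.5,0,1],[0,0.8,-1.2,0,1],[0,0,0,0,1],[0,0,0,0,1],[0,0,0,0,1]]}}

```text
clock: 30.0
position: [494.3, 366.8, 103.9]
tcp_rot: [-67.1, 89.9, -140.6]
contact_force: [-0.1, 0.8, -0.4]
finger_gap: 0.217
```

```bash
python3 -c "
from h import *
go([495,368,30],16.6)
"
```

```text
clk 30.0 pos [494.3 366.8 103.9] ydir 16.58 q6 12.9 gap 19.9 F [-0.1  0.8 -0.4]
 shift now [ 7.39  0.12 -0.1 ] turn -0.0 shift after turn [ 7.39  0.12 -0.1 ]
[[-0.001  0.958  0.285]
 [-0.001  0.285 -0.958]
 [-1.    -0.001  0.001]]
```

Call:
{"fn": "carry_out", "kwargs": {"series": [[2,0,0,0,1],[2.5,0,0,0,1],[1.5,0,0,0,1],[0.8,0,0,0,1],[0.4,0,0,0,1],[0,0,0,0,1],[0,0,0,0,1]]}}

```text
clock: 30.7
position: [495.2, 368.1, 33.0]
tcp_rot: [100.2, 89.9, 26.8]
contact_force: [0.4, -0.1, -0.6]
finger_gap: 0.218
```

Call:
{"fn": "carry_out", "kwargs": {"series": [[0.3,0,0,0,1],[0,0,0,0,1],[0,0,0,0,1],[0,0,0,0,3.2],[0,0,0,0,3.2],[0,0,0,0,3.2],[-1,0,0,0,3.2],[-3,0,0,0,3.2]]}}

```text
clock: 31.5
position: [493.1, 366.9, 67.4]
tcp_rot: [-75.8, 89.7, -149.2]
contact_force: [0.8, 0.2, 0.7]
finger_gap: 0.35
```

Call:
{"fn": "carry_out", "kwargs": {"series": [[-4,0,0,0,3.2],[-4,0,0,0,3.2],[-4,0,0,0,3.2],[0,-3,3,0,3.2],[0,-4,4,0,3.2],[0,-4,4,0,3.2],[0,0,0,0,3.2],[0,0,0,0,3.2]]}}

```text
clock: 32.3
position: [427.1, 242.1, 190.4]
tcp_rot: [97.0, 89.9, 23.5]
contact_force: [1.4, 0.1, -0.4]
finger_gap: 0.349
```

```bash
python3 -c "
from h import *
go([495,368,30],16.6)
t=snap('top','t3.png');s=snap('scene','s3.png')
a=cv2.imread('pics/t3.png')[140:275,90:300]; b=cv2.imread('pics/s3.png')[190:350,70:290]
cv2.imwrite('pics/f.png',np.vstack([cv2.resize(a,(430,276),interpolation=2),cv2.resize(b,(430,313),interpolation=2)]))
"
```

```text
clk 32.3 pos [427.1 242.1 190.4] ydir 16.52 q6 4.1 gap 32.0 F [ 1.4  0.1 -0.4]
 shift now [ 16.06  10.06 -10.14] turn -0.001 shift after turn [ 16.06  10.07 -10.13]
[[ 0.002  0.959  0.284]
 [ 0.001  0.284 -0.959]
 [-1.     0.002 -0.   ]]
```

View pics/f.png

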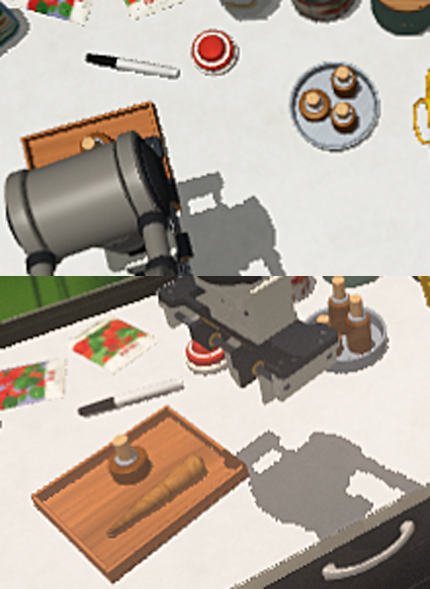

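```bash
python3 -c "
from h import *
print(robot.job_done())"
```

```text
the job is handed in; nothing more can be done
None
```

I made up both kits and handed the job in at about 32 s on the robot clock. Both tall jars and one squat jar stand in the round tin. The other squat jar and the dibber are in the oblong tray.

**Final check:** The last top and scene pictures show three upright jars evenly round the tin. The squat jar stands upright in the tray and the dibber lies flat beside it. The marker and timer look unmoved. The gripper is open and clear of everything, at about 190 mm height. I had used all 16 views by then, and these checks were by eye.

**What disagreed or was not checked:**
- **Tin position:** the top camera put the tin about 7 mm nearer the robot than the wrist camera. I went with the wrist camera because it agreed with the jar held in the jaws. It read about 1.7 mm high in y, which I corrected for.
- **Tray position:** it differed by a similar amount between the two cameras, which is well inside the room there.
- **Tumbler:** it was outside the last picture crops, but the arm never worked near it after the first pick.

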